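# Take the spent ribbon cassette out of the counter printer

### The job

The ribbon in the counter printer is used up: slide the printer's top cover all the way back by its rib, then pinch the two side catches of the ribbon cassette together and lift the cassette up out of its bay. Finish while still holding it by the pinched catches, level and still, with its underside about 10 cm above the printer's top; the cover stays open and the other things on the counter are left alone.

Things in the scene. Friction and masses are not known exactly. Their poses are not given: they have to be found in the camera images.
- printer: White and grey counter printer fixed to the worktop, 322 (x) x 200 (y) x 100 mm high without its cover. Origin on the worktop under the centre of the cassette bay; x points from its front (paper slot) to its back: it spans x -87 to +235, y -100 to +100 mm. Under the cover its top has an open well, x -75 to +75, y -85 to +85 mm, whose floor (the deck) is 60 mm above the worktop.
- bay (a point): Centre of the mouth of the cassette bay, at deck height, 60 mm above the worktop. The bay is a hole in the deck, its floor 20 mm above the worktop. Ledges of the deck, 2 mm above the barbs of the catches, hold the cassette down unless both catches are pinched.
- cover (a joint): Flat grey cover over the well, 170 x 194 mm, top face 105 mm above the worktop. In m: 0 = closed, 0.150 = all the way back at its stop; slides to the printer's +x, 1.5 N of friction plus 4 N per m/s, stays where left; may start up to 40 mm open. Fully back, its front edge is 65 mm behind the bay's centre and the cassette is uncovered.
- cover_rib (a point): Centre of the top edge of the rib on the cover: an upright bar 12 mm thick (along the printer's x), 60 mm wide (y), 28 mm high above the cover's top face, so this point is 133 mm above the worktop. It moves with the cover, 65 mm in front of the cover's centre.
- cassette: Black ribbon cassette, 97 long (x) x 54 wide (y) x 50 mm high without its catches, about 0.18 kg with them (mass varies), sitting loose in the bay with about 1.5 mm of play. Origin at the centre of its underside (20 mm above the worktop at the start), axes parallel to the printer's, z up. The catches stand up at the middle of its two long sides.
- catch_left (a joint): Left side catch of the cassette, on its +y side, sprung. In m: 0 = released (its barb locked under the ledge), 0.006 = pinched in to its stop; the barb clears the ledge past 0.0035 if the cassette is centred in the bay, past 0.005 at worst. It slides towards the middle of the cassette; 2.4 N starts it, 7.2 N at the stop; it springs back when let go.
- catch_right (a joint): Right side catch, on the -y side, the mirror image of the left one: same values and forces.
- catch_left_grip (a point): Middle of the outer face of the left catch's thumb tab, 14 mm below its top; moves with the catch. The tab is an upright grey ribbed plate, 24 mm wide (x), 5 mm thick (y), its top 74 mm above the cassette's underside (at the start 34 mm above the deck, 94 mm above the worktop). Over the outer faces of both tabs: 63 mm released, 51 mm fully pinched.
- catch_right_grip (a point): The same point on the right catch's tab, opposite.
- tumbler: Bystander: steel tumbler, 72 mm across, 100 mm high, beside the printer. Origin at the centre of its underside.
- glue: Bystander: white glue bottle with a cap, 44 mm across, 110 mm high, beside the printer. Origin at the centre of its underside.
- stapler: Bystander: stapler, 130 x 34 x 54 mm high, beside the printer, lying along its x. Origin at the centre of its underside.

How it is judged (in metres and radians):
On the way, in this order (a step that is already met when the one before it is completed fails the run):
1. the cover is slid all the way back (to within 15 mm) while the cassette is still in its bay (value of joint cover above 0.135 m and z of cassette in the frame of printer below 0.027 m), for 0.2 s.
2. both catches are pinched in by the fingers while the cassette is still in its bay (value of joint each of catch_left, catch_right above 0.0035 m and contact force between the fingers and catch_left above 1 N and contact force between the fingers and catch_right above 1 N and z of cassette in the frame of printer below 0.035 m), for 0.1 s.
At the end, for the whole second after the job is handed in: Fingers hold the cassette by both catches (each pinched over 3.5 mm, over 1 N), underside over 165 mm above the worktop (60 mm above the cover), level within 15 degrees, under 30 mm/s, not touching the printer; cover within 20 mm of fully back (height (world z) of cassette above 0.165 m and angle between cassette's own z axis and vertical below 0.26 rad and value of joint each of catch_left, catch_right above 0.0035 m and contact force between the fingers and catch_left above 1 N and contact force between the fingers and catch_right above 1 N and contact force between cassette and printer below 0.1 N and linear speed of cassette below 0.03 m/s and value of joint cover above 0.13 m); the arm keeps its last pose, push and grip.
It fails at once if a bystander is shifted by more than 3 cm or knocked over (distance of any of tumbler, glue, stapler from where it was at the start of the episode above 0.03 m or angle between any of tumbler, glue, stapler's own z axis and vertical above 0.5 rad).
It also fails if it takes over 46 s, if anything falls off the work surface, if the arm or the gripper's body presses on something with over 40 N, if the wrist force passes 120 N, or if a joint passes its speed limit or range.

### The arm

A 7-joint arm with a two-finger parallel gripper is mounted at the origin on the work surface. World frame = base frame: x ahead of the robot, y to its left, z up, the work surface at z = 0. Lengths are in m, angles in degrees, forces in N, time in s.
With the tool pointing down it reaches from about 0.425 to 0.825 m from the base axis. Payload 3.6 kg.
Tool frame: the origin (TCP) lies midway between the tips of the shut fingers; the grasp point (between the pads) lies 19 mm behind it; z points along the fingers, y is the line along which they close (so a half turn about z gives the same grasp; the last joint's range is limited). The gripper opens to 93 mm and grips with 3 to 60 N. Pads are 15 mm wide; open, the fingers measure 128 mm over their backs; the gripper's body (75 mm by 188 mm) begins 65 mm behind the grasp point.
Start: joints at [-73.31, 35.231, -0.722, 81.555, 0.464, 63.22, -2.315], TCP at [0.203, 0.617, 0.219] pointing down, gripper open.
Joint ranges: [-178.69, 178.69], [-17.37, 117.87], [-77.05, 75.6], [15.02, 138.74], [-78.02, 258.01], [0.78, 113.62], [-162.83, 162.83]. Speed limits (degrees/s): [159.86, 159.86, 180, 180, 180, 180, 180].

### API

Orientations are given as a 3x3 rotation matrix whose columns are the frame's x, y, z axes.
In Python, from rig import sensors, optics, job gives the robot as it stands. The module is installed in compiled form; this text tells all that it offers.
- The arm moves only by the tool jog_arm, never from a script. Its argument "increments" is a list of rows, each a list of 3 entries, a list of its own where there are three numbers: the turn, a rotation vector about the tool's x, y, z in degrees, then the shift along the tool's x, y, z in mm, then the gripper's target within -1 to 1 (shut at 1, half-way at 0, fully open at -1). In form: [[[ax, ay, az], [x, y, z], claw], ...]. A call has 1 to 12 rows; each row is the pose to reach, as a shift and turn from the pose commanded when the call began, along the tool's axes at that moment; what a row does not reach only later rows make up. A row lasts 1/8 s, in which the tool goes at most 62.5 mm and 10.7 degrees, less where a joint would pass 70% of its speed; a pose out of reach is approached as far as the arm can. A call with a gripper value outside its range is refused whole. The fingers move at their own pace and stop on an object; "grip_force" is the grip in N (left out, the last holds). Time passes only in rows, so rows that repeat a pose let the fingers close. It gives the time, the measured TCP pose, the force, the opening and the grip force at its end, in the units of the state.
- sensors.get_state(): the state, without advancing time (a new reading comes with each control period).
- optics.camera(name): name is "scene" or "top" or "wrist"; returns the picture (420x560x3 uint8, red, green, blue); there is no depth.
- optics.get_calibration(name): a dict with "camera_matrix" (3x3 intrinsics, pixels), "T" (4x4, takes a point from camera to world coordinates); the wrist camera has in their place "T_tool_cam" (4x4, takes a point from camera to tool coordinates, whose origin is the TCP and whose axes are the flange's). Camera axes: x right, y down, z forward; pixel columns grow to the right and rows downward; lengths in m; the calibration is good to about 2 mm. A picture is of the moment at which its call begins: read the wrist's pose just before it. get_calibration takes no time and is no camera call.
- job.sign_off(): hands the job in; it is judged then, once.
The state is a dict: "t": time; "joint_pos": joint angles; "dq": joint speeds; "tau": joint torques, N m; "ee_pos": TCP position; "tool_rot": TCP orientation; "wrist_force": force on the tool from outside, world axes, zero at the start; "torque": the same for the moment, N m; "finger_gap": finger opening in m; "grasp_force": force on a finger pad.
Only numpy, scipy, OpenCV 4.12 (cv2) and the standard library are available. Lean on these libraries where they do the work, as an engineer would, in place of code of your own. Each camera call takes 0.05 s, during which the arm holds its last target. There are 200 camera calls.

## Working session

There is one attempt and no reset: what is moved stays moved. The work goes in short steps, Python scripts to look and compute and a tool call to move; the robot and the scene stay as the last step left them, time stands still between calls to the robot, and variables do not carry over. Pictures are saved under pics/ and viewed, at most 10 in all, crops included, and the job is handed in when it is done.

Besides the shell and the picture viewer there is one more tool, called after "Request:" as name(argument=value, ...), one argument or row to a line, values as JSON. jog_arm: Moves the arm, as the interface text tells. Its arguments: {"type":"object","properties":{"increments":{"type":"array","items":{"type":"array"}},"grip_force":{"type":"number"}},"required":["increments"]}

```bash
mkdir -p pics; python3 - <<'E'
from rig import sensors, optics
import cv2,numpy as np
s=sensors.get_state();print(s['t'],s['ee_pos'],np.round(s['tool_rot'],3).tolist(),s['finger_gap'])
ims=[]
for n in ['scene','top']:
    im=optics.camera(n)[:,:,::-1];cv2.imwrite(f'pics/{n}0.png',im)
    c=optics.get_calibration(n);print(n,np.round(c['camera_matrix'],1).tolist(),np.round(c['T'],3).tolist())
c=optics.get_calibration('wrist');print({k:np.round(v,3).tolist() for k,v in c.items()})
E
```

```text
0.0 [0.20283606 0.61670708 0.21748428] [[-0.95, 0.312, -0.001], [0.312, 0.95, -0.002], [-0.0, -0.003, -1.0]] 0.09298957792187629
scene [[397.1, 0.0, 278.3], [0.0, 397.1, 207.9], [0.0, 0.0, 1.0]] [[-0.219, 0.631, -0.745, 1.339], [0.976, 0.138, -0.17, 0.264], [-0.005, -0.764, -0.646, 0.755], [0.0, 0.0, 0.0, 1.0]]
top [[392.9, 0.0, 278.2], [0.0, 392.9, 211.2], [0.0, 0.0, 1.0]] [[0.024, -0.986, 0.167, 0.443], [-1.0, -0.021, 0.02, 0.078], [-0.017, -0.167, -0.986, 1.052], [0.0, 0.0, 0.0, 1.0]]
{'camera_matrix': [[304.595, 0.0, 283.879], [0.0, 304.595, 204.481], [0.0, 0.0, 1.0]], 'T_tool_cam': [[0.0, -0.964, -0.266, 0.074], [1.0, -0.0, 0.001, 0.001], [-0.001, -0.266, 0.964, -0.167], [0.0, 0.0, 0.0, 1.0]]}
```

View pics/top0.png

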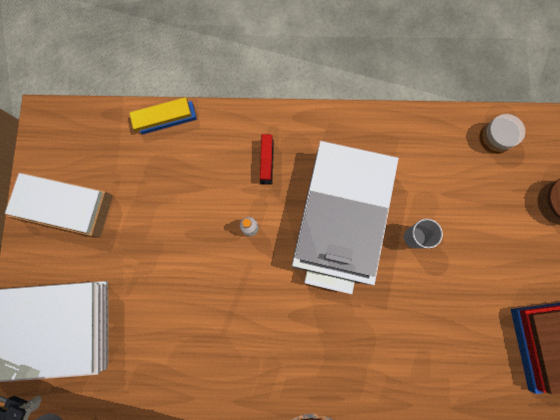

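View pics/scene0.png

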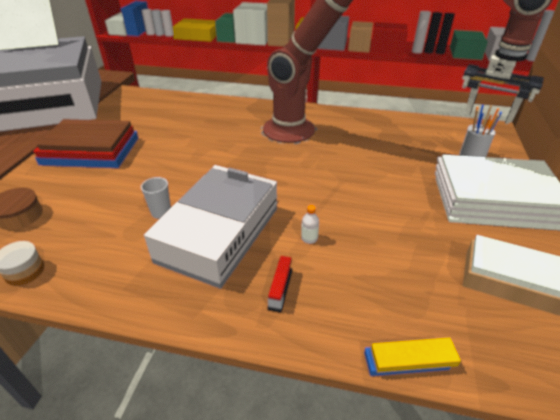

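The top view shows the printer with its front edge towards the robot, at about (295,267)-(375,283), and its back edge at (320,144)-(397,156). The rib is near (338,254), the glue at (249,226), the tumbler at (427,234) and the stapler at (266,160). The cover is slightly open.

```bash
cat > h.py <<'E'
import numpy as np,cv2
from rig import sensors,optics
def ray(name,px,z,s=None):
    c=optics.get_calibration(name)
    if name=='wrist':
        T=np.eye(4);T[:3,:3]=s['tool_rot'];T[:3,3]=s['ee_pos'];T=T@c['T_tool_cam']
    else: T=c['T']
    p=cv2.undistortPoints(np.float64(px).reshape(-1,1,2),c['camera_matrix'],None)[:,0]
    d=np.c_[p,np.ones(len(p))]@T[:3,:3].T; o=T[:3,3]
    return o+d*((z-o[2])/d[:,2])[:,None]
E
python3 - <<'E'
from h import *
im=cv2.imread('pics/top0.png');hsv=cv2.cvtColor(im,cv2.COLOR_BGR2HSV)
m=((hsv[...,1]<60)&(hsv[...,2]>60)).astype('uint8')*255
m[:130]=0;m[300:]=0;m[:,:285]=0;m[:,405:]=0
white=((hsv[...,2]>175)&(m>0)).astype('uint8');g=((hsv[...,2]<=175)&(m>0)).astype('uint8')
for n,k in (('white',white),('grey',g)):
    k=cv2.morphologyEx(k,cv2.MORPH_OPEN,np.ones((5,5)))
    c=max(cv2.findContours(k,0,2)[0],key=cv2.contourArea)
    b=cv2.boxPoints(cv2.minAreaRect(c));print(n,b.round(1).tolist());print(ray('top',b,0.1 if n=='white' else .105)[:,:2].round(3).tolist())
print('rib',ray('top',[(338,254),(326,250),(351,256)],.133).round(3).tolist())
print('front',ray('top',[(295,267),(375,283)],.1).round(3).tolist())
print('glue,tumb',ray('top',[(248,223),(427,231)],.1).round(3).tolist())
print('stapler',ray('top',[(266,160)],.054).round(3).tolist())
E
```

```text
white [[308.79998779296875, 190.60000610351562], [319.70001220703125, 140.3000030517578], [399.5, 157.5], [388.6000061035156, 207.89999389648438]]
[[0.657, 0.023], [0.788, -0.003], [0.747, -0.203], [0.618, -0.173]]
grey [[292.0, 261.0], [307.8999938964844, 190.0], [389.1000061035156, 208.10000610351562], [373.20001220703125, 279.20001220703125]]
[[0.483, 0.062], [0.658, 0.026], [0.616, -0.172], [0.445, -0.131]]
rib [[0.5, -0.044, 0.133], [0.509, -0.017, 0.133], [0.496, -0.075, 0.133]]
front [[0.469, 0.054, 0.1], [0.436, -0.136, 0.1]]
glue,tumb [[0.573, 0.171, 0.1], [0.563, -0.264, 0.1]]
stapler [[0.748, 0.134, 0.054]]
```

Request:
jog_arm(
  increments=[
    [[0,0,-3],[-50,-32,-40],1],
    [[0,0,-3],[-100,-65,-50],1],
    [[0,0,-7],[-150,-98,-50],1],
    [[0,0,-7],[-200,-131,-50],1],
    [[0,0,-7],[-250,-165,-50],1],
    [[0,0,-7],[-300,-200,-50],1],
    [[0,0,-7],[-340,-240,-50],1],
    [[0,0,-7],[-365,-300,-50],1],
    [[0,0,-7],[-385,-360,-50],1],
    [[0,0,-7],[-405,-420,-50],1],
    [[0,0,-7],[-425,-480,-50],1],
    [[0,0,-7],[-439,-540,-50],1],
  ],
  grip_force=20,
)

```text
t: 1.6
ee_pos: [0.4514, -0.0309, 0.2685]
tool_rot: [[-0.981, 0.194, 0.0], [0.194, 0.981, -0.0], [-0.0, -0.0, -1.0]]
wrist_force: [1.4, 0.5, -0.5]
finger_gap: 0.0006
grasp_force: 0.0
```

```bash
python3 - <<'E'
from h import *
s=sensors.get_state();print(s['t'],s['ee_pos'],np.round(s['tool_rot'],3).tolist(),s['finger_gap'])
np.savez('pics/w1.npz',**{k:s[k] for k in('tool_rot','ee_pos')})
cv2.imwrite('pics/w1.png',optics.camera('wrist')[:,:,::-1])
E
```

```text
1.6 [ 0.45140755 -0.03091575  0.26852917] [[-0.981, 0.194, 0.0], [0.194, 0.981, -0.0], [-0.0, -0.0, -1.0]] 0.000637101653489904
```

View pics/w1.png

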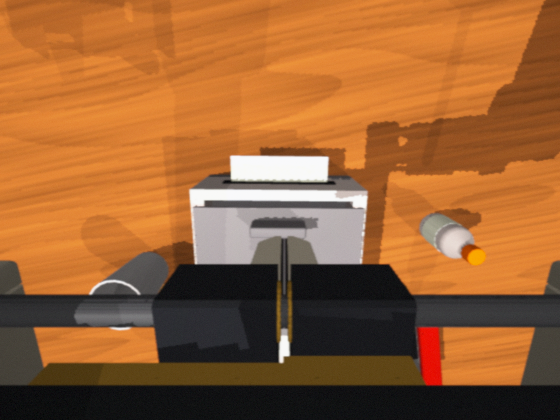

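The wrist view shows the printer square with the image. The rib top spans about (250–306, 220–226), the front edge is at row 190, the sides are at columns 191 and 366, and the fingers are in front of the rib.

```bash
python3 - <<'E'
from h import *
s=np.load('pics/w1.npz');R=s['tool_rot']
L=lambda p:((p-s['ee_pos'])@R*1000).round(1).tolist()
print('rib',L(ray('wrist',[(250,220),(306,220),(250,227),(306,227)],.133,s)))
print('front',L(ray('wrist',[(191,190),(366,190)],.1,s)))
p=ray('wrist',[(191,190),(366,190)],.1,s);print(p)
g=cv2.imread('pics/w1.png',0);print(g[180:245,265].tolist());print(g[222,240:320].tolist())
E
```

```text
rib [[-26.4, -33.8, 135.5], [-26.4, 24.7, 135.5], [-34.1, -34.0, 135.5], [-34.1, 24.9, 135.5]]
front [[-1.7, -103.1, 168.5], [-1.7, 94.3, 168.5]]
[[ 0.43303498 -0.13241448  0.1       ]
 [ 0.47143378  0.06126129  0.1       ]]
[174, 109, 43, 48, 94, 108, 105, 104, 113, 156, 229, 247, 248, 249, 249, 249, 249, 249, 248, 242, 199, 114, 81, 77, 74, 79, 75, 98, 149, 166, 166, 167, 165, 168, 166, 168, 155, 114, 90, 86, 68, 57, 57, 56, 58, 59, 62, 87, 139, 170, 179, 183, 182, 179, 176, 176, 171, 160, 162, 147, 118, 109, 109, 108, 110]
[187, 189, 188, 186, 179, 171, 170, 167, 168, 167, 160, 128, 87, 64, 56, 57, 56, 57, 57, 57, 54, 57, 55, 56, 58, 57, 58, 58, 57, 60, 57, 58, 55, 56, 57, 58, 56, 58, 57, 57, 59, 56, 60, 57, 58, 56, 60, 59, 59, 58, 56, 57, 56, 56, 59, 60, 55, 58, 58, 55, 54, 58, 59, 63, 78, 99, 108, 114, 110, 113, 111, 110, 114, 109, 112, 114, 133, 160, 177, 183]
```

Request:
jog_arm(
  increments=[
    [[0,0,0],[0,-4,50],1],
    [[0,0,0],[0,-4,100],1],
    [[0,0,0],[0,-4,140],1],
    [[0,0,0],[0,-4,154],1],
    [[0,0,0],[-10,-4,154],1],
    [[0,0,0],[-20,-4,154],1],
    [[0,0,0],[-35,-4,154],1],
    [[0,0,0],[-55,-4,154],1],
    [[0,0,0],[-75,-4,154],1],
    [[0,0,0],[-95,-4,154],1],
    [[0,0,0],[-115,-4,154],1],
    [[0,0,0],[-130,-4,154],1],
  ],
)

```text
t: 3.15
ee_pos: [0.579, -0.0589, 0.1155]
tool_rot: [[-0.981, 0.195, -0.001], [0.195, 0.981, -0.001], [0.0, -0.001, -1.0]]
wrist_force: [-2.6, -0.6, -0.0]
finger_gap: 0.0004
grasp_force: 1.0
```

Request:
jog_arm(
  increments=[
    [[0,0,0],[-8,0,0],1],
    [[0,0,0],[-14,0,0],1],
    [[0,0,0],[-18,0,0],1],
    [[0,0,0],[-22,0,0],1],
    [[0,0,0],[-25,0,0],1],
    [[0,0,0],[-25,0,0],1],
  ],
)

```text
t: 3.9
ee_pos: [0.6036, -0.0628, 0.1147]
tool_rot: [[-0.981, 0.194, 0.001], [0.194, 0.981, 0.0], [-0.001, 0.0, -1.0]]
wrist_force: [-0.5, -0.4, -0.5]
finger_gap: 0.0002
grasp_force: 0.2
```

Request:
jog_arm(
  increments=[
    [[0,0,0],[-3,0,0],1],
    [[0,0,0],[-5,0,0],1],
    [[0,0,0],[-7,0,0],1],
    [[0,0,0],[-7,0,0],1],
  ],
)

```text
t: 4.4
ee_pos: [0.6064, -0.0633, 0.1143]
tool_rot: [[-0.981, 0.194, -0.008], [0.194, 0.981, 0.002], [0.008, 0.0, -1.0]]
wrist_force: [-6.7, 1.5, 5.4]
finger_gap: 0.0004
grasp_force: 3.8
```

Request:
jog_arm(
  increments=[
    [[0,0,0],[10,0,0],1],
    [[0,0,0],[15,0,-40],1],
    [[0,0,0],[35,0,-90],1],
    [[0,0,0],[60,0,-140],-1],
    [[0,0,0],[76,0,-145],-1],
    [[0,0,0],[76,0,-145],-1],
    [[0,0,0],[76,0,-145],-1],
    [[0,0,0],[76,0,-145],-1],
  ],
)

```text
t: 5.4
ee_pos: [0.5354, -0.0496, 0.2581]
tool_rot: [[-0.981, 0.194, -0.002], [0.194, 0.981, -0.0], [0.002, -0.001, -1.0]]
wrist_force: [0.6, -0.5, 0.1]
finger_gap: 0.0461
grasp_force: 0.0
```

```bash
python3 - <<'E'
from h import *
s=sensors.get_state();print(s['t'],s['ee_pos'],np.round(s['tool_rot'],3).tolist(),s['finger_gap'])
np.savez('pics/w2.npz',**{k:s[k] for k in('tool_rot','ee_pos')})
cv2.imwrite('pics/w2.png',optics.camera('wrist')[:,:,::-1])
E
```

```text
5.4 [ 0.53538186 -0.04955934  0.2581485 ] [[-0.981, 0.194, -0.002], [0.194, 0.981, -0.0], [0.002, -0.001, -1.0]] 0.046056282456398784
```

View pics/w2.png

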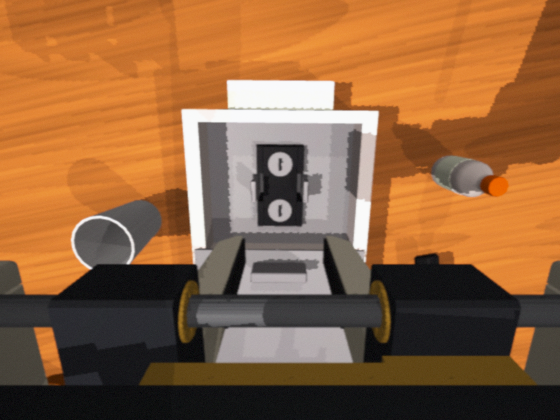

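The cover is back. The cassette's black top spans about (257–304, 145–226), and the grey tabs stand near (257,185) and (305,185). The gripper is still opening.

```bash
python3 - <<'E'
from h import *
s=np.load('pics/w2.npz');R=s['tool_rot']
L=lambda p:((p-s['ee_pos'])@R*1000).round(1).tolist()
im=cv2.imread('pics/w2.png');c=im[130:245,210:350];cv2.imwrite('pics/w2c.png',cv2.resize(c,None,fx=5,fy=5,interpolation=2))
g=cv2.cvtColor(im,cv2.COLOR_BGR2GRAY);k=(g<45).astype('uint8');k[:135]=0;k[235:]=0;k[:,:230]=0;k[:,335:]=0
k=cv2.morphologyEx(k,cv2.MORPH_CLOSE,np.ones((25,25)));
ct=max(cv2.findContours(k,0,2)[0],key=cv2.contourArea);x,y,w,h=cv2.boundingRect(ct);print(x,y,w,h)
print('cassette top corners',L(ray('wrist',[(x,y),(x+w,y),(x,y+h),(x+w,y+h)],.07,s)))
print('well rim',L(ray('wrist',[(183,110),(378,110)],.1,s)))
E
```

```text
258 145 46 80
cassette top corners [[46.7, -28.0, 188.3], [46.7, 24.8, 188.2], [-50.3, -30.2, 188.1], [-50.3, 26.5, 188.0]]
well rim [[84.2, -101.3, 158.4], [84.2, 97.8, 158.3]]
```

View pics/w2c.png

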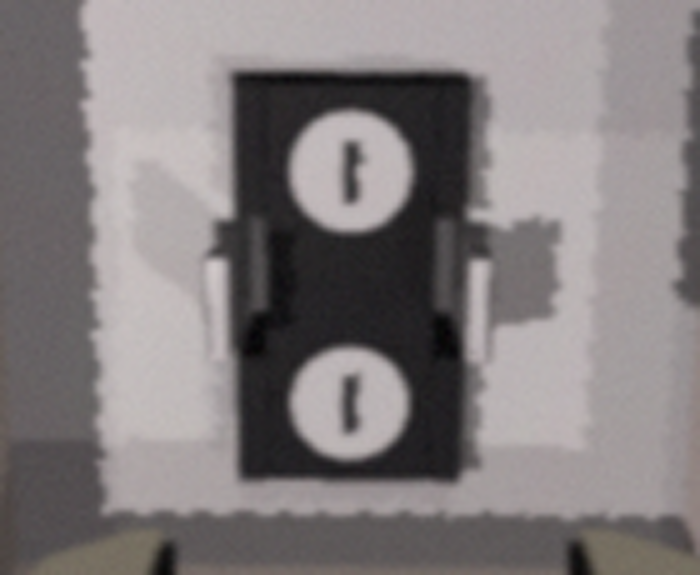

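```bash
python3 - <<'E'
from h import *
s=np.load('pics/w2.npz');R=s['tool_rot']
L=lambda p:((p-s['ee_pos'])@R*1000).round(1).tolist()
px=np.array([(205,255),(205,360),(490,255),(490,360)])/5+(210,130)
print(L(ray('wrist',px,.094,s)))
E
```

```text
[[9.4, -34.7, 164.2], [-14.5, -35.3, 164.1], [9.4, 28.3, 164.2], [-14.6, 28.8, 164.1]]
```

Request:
jog_arm(
  increments=[
    [[0,0,0],[-2.5,-3,20],-1],
    [[0,0,0],[-2.5,-3,50],-1],
    [[0,0,0],[-2.5,-3,80],-1],
    [[0,0,0],[-2.5,-3,110],-1],
    [[0,0,0],[-2.5,-3,125],-1],
    [[0,0,0],[-2.5,-3,145],-1],
    [[0,0,0],[-2.5,-3,165],-1],
    [[0,0,0],[-2.5,-3,180],-1],
    [[0,0,0],[-2.5,-3,189],-1],
    [[0,0,0],[-2.5,-3,193],-1],
    [[0,0,0],[-2.5,-3,193],-1],
  ],
)

```text
t: 6.82
ee_pos: [0.5374, -0.053, 0.0668]
tool_rot: [[-0.981, 0.194, 0.0], [0.194, 0.981, -0.0], [-0.0, 0.0, -1.0]]
wrist_force: [0.4, -0.6, -0.0]
finger_gap: 0.093
grasp_force: 0.0
```

Request:
jog_arm(
  increments=[
    [[0,0,0],[0,0,1],1],
    [[0,0,0],[0,0,1],1],
    [[0,0,0],[0,0,1],1],
    [[0,0,0],[0,0,1],1],
    [[0,0,0],[0,0,1],1],
    [[0,0,0],[0,0,1],1],
    [[0,0,0],[0,0,1],1],
    [[0,0,0],[0,0,1],1],
    [[0,0,0],[0,0,1],1],
    [[0,0,0],[0,0,1],1],
  ],
  grip_force=25,
)

```text
t: 8.07
ee_pos: [0.5372, -0.0537, 0.0665]
tool_rot: [[-0.981, 0.195, 0.0], [0.195, 0.981, -0.001], [-0.001, -0.001, -1.0]]
wrist_force: [-1.9, -0.8, 5.5]
finger_gap: 0.0487
grasp_force: 25.1
```

Request:
jog_arm(
  increments=[
    [[0,0,0],[0,0,-2],1],
    [[0,0,0],[0,0,-5],1],
    [[0,0,0],[0,0,-9],1],
    [[0,0,0],[0,0,-14],1],
    [[0,0,0],[0,0,-20],1],
  ],
)

```text
t: 8.7
ee_pos: [0.5367, -0.0535, 0.0858]
tool_rot: [[-0.981, 0.195, -0.001], [0.195, 0.981, -0.001], [0.001, -0.001, -1.0]]
wrist_force: [-0.8, -3.4, -3.9]
finger_gap: 0.0478
grasp_force: 25.0
```

```bash
python3 - <<'E'
from h import *
im=optics.camera('wrist')[:,:,::-1];cv2.imwrite('pics/w3.png',im)
E
```

```text
(no output)
```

View pics/w3.png

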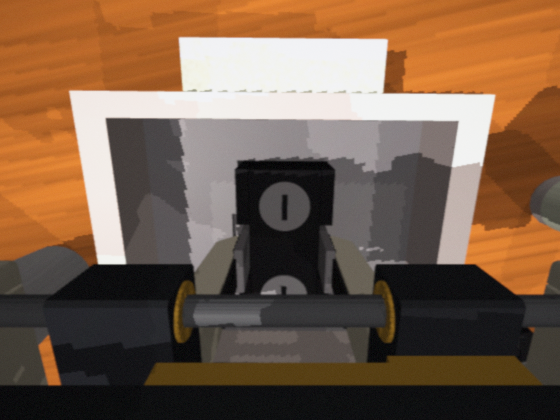

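The cassette is coming up between the fingers, its front end at rows 162–265. I'll lift on smoothly.

Request:
jog_arm(
  increments=[
    [[0,0,0],[0,0,-8],1],
    [[0,0,0],[0,0,-22],1],
    [[0,0,0],[0,0,-40],1],
    [[0,0,0],[0,0,-60],1],
    [[0,0,0],[0,0,-80],1],
    [[0,0,0],[0,0,-100],1],
    [[0,0,0],[0,0,-120],1],
    [[0,0,0],[0,0,-138],1],
    [[0,0,0],[0,0,-152],1],
    [[0,0,0],[0,0,-160],1],
    [[0,0,0],[0,0,-165],1],
    [[0,0,0],[0,0,-165],1],
  ],
  grip_force=30,
)

```text
t: 10.25
ee_pos: [0.5371, -0.0528, 0.2506]
tool_rot: [[-0.981, 0.194, -0.0], [0.194, 0.981, 0.0], [0.0, 0.0, -1.0]]
wrist_force: [-0.7, 0.2, -2.9]
finger_gap: 0.0475
grasp_force: 30.0
```

Request:
jog_arm(
  increments=[
    [[0,0,0],[0,0,0],1],
    [[0,0,0],[0,0,0],1],
    [[0,0,0],[0,0,0],1],
    [[0,0,0],[0,0,0],1],
  ],
)

```text
t: 10.75
ee_pos: [0.5371, -0.0529, 0.2505]
tool_rot: [[-0.981, 0.194, -0.0], [0.194, 0.981, -0.0], [0.0, -0.0, -1.0]]
wrist_force: [0.9, 0.5, -0.9]
finger_gap: 0.0475
grasp_force: 30.0
```

```bash
python3 - <<'E'
from h import *
a=optics.camera('scene')[:,:,::-1];b=optics.camera('wrist')[:,:,::-1]
a=cv2.resize(a[130:290,120:330],(560,420),interpolation=2)
cv2.imwrite('pics/f.png',cv2.resize(np.hstack([a,b]),(800,300)))
E
```

```text
(no output)
```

View pics/f.png

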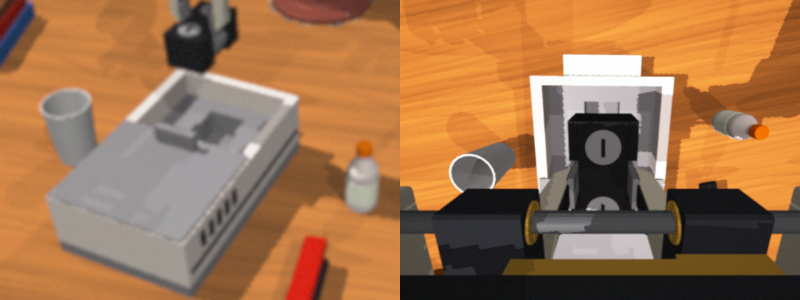

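The cassette hangs level in the fingers above the empty bay. The cover is fully back, and the tumbler, glue and stapler are untouched.

```bash
python3 -c "
from rig import job;print(job.sign_off())"
```

```text
the job is handed in; nothing more can be done
None
```

The cover is fully back and the cassette is out, held level and still by its pinched catches with its underside about 10 cm above the printer's top. The bystanders are untouched and the job is handed in; sign-off returned no verdict.

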